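# Unload the test fixture and hold the module up for inspection

## Robot

A 6-joint arm with a two-finger parallel gripper is mounted at the origin on the work surface. World frame = base frame: x ahead of the robot, y to its left, z up, the work surface at z = 0. Lengths are in m, angles in degrees, forces in N, time in s.
With the tool pointing down it reaches from about 0.375 to 0.925 m from the base axis. Payload 5.7 kg.
Tool frame: the origin (TCP) lies at the very end of the fingers, on their centre line; the grasp point (between the pads) lies 19 mm behind it; y points along the fingers, z is the direction in which the jaws open and shut, and the axes are right-handed (so a half turn about y gives the same grasp; the last joint's range is limited). The gripper opens to 85 mm and grips with 20 to 120 N. Pads are 22 mm wide; open, the fingers measure 114 mm over their backs; the gripper's body (76 mm by 85 mm) begins 54 mm behind the grasp point. The pads swing forward as they close: fully open they stand 13 mm farther back than shut.
Start: joints at [-71.454, 20.558, 86.54, -0, 72.909, -6.595], TCP at [0.255, -0.543, 0.209] pointing down, gripper open.
Joint ranges: [-170.27, 170.27], [-57.76, 135], [12.27, 136.19], [-55.21, 235.2], [11.17, 155.16], [-170.74, 170.74]. Speed limits (degrees/s): [136.94, 136.94, 180, 180, 180, 180].

## Interface

Orientations are given as [roll, pitch, yaw] about the fixed x, y, z axes, in that order (R = Rz(yaw) Ry(pitch) Rx(roll)).
In Python, from rig import bot gives the robot as it stands. The module is installed in compiled form; this text tells all that it offers.
- The arm moves only by the tool servo_tool, never from a script. Its argument "moves" is a list that holds one entry, the list of rows, each a list of 7 numbers: the finger opening in mm, from 0 to 85.4, then the shift along the world's x, y, z in mm, then the turn, a rotation vector about the world's x, y, z in degrees. A call has 1 to 5 rows; each row is the pose to reach, as a shift and turn from the pose commanded when the call began; what a row does not reach only later rows make up. A row lasts 1/8 s, in which the tool goes at most 62.5 mm and 10.7 degrees, less where a joint would pass 70% of its speed; a pose out of reach is approached as far as the arm can. A call with a gripper value outside its range is refused whole. The fingers move at their own pace and stop on an object; "squeeze" is the grip in N (left out, the last holds). Time passes only in rows, so rows that repeat a pose let the fingers close. It gives the time, the measured TCP pose, the force and the opening at its end, in the units of the state.
- bot.read_state(): the state, without advancing time (a new reading comes with each control period).
- bot.grab_frame(name): name is "scene" or "top"; returns a dict with "img" (400x640x3 uint8, blue, green, red), "camera_matrix" (3x3 intrinsics, pixels), "extrinsics" (4x4, takes a point from world to camera coordinates). Camera axes: x right, y down, z forward; pixel columns grow to the right and rows downward; lengths in m; the calibration is good to about 2 mm. A picture is of the moment at which its call begins. There is no depth.
- bot.job_done(): hands the job in, once; it reports no verdict.
The state is a dict: "t": time; "joint_positions": joint angles; "qd": joint speeds; "joint_torque": joint torques, N m; "position": TCP position; "tcp_rot": TCP orientation; "wrist_force": force on the tool from outside, world axes, zero at the start; "torque": the same for the moment, N m; "opening": opening from 0.0 (shut) to 1.0 (fully open).
Only numpy, scipy, OpenCV 4.12 (cv2) and the standard library are available. Lean on these libraries where they do the work, as an engineer would, in place of code of your own. Each camera call takes 0.05 s, during which the arm holds its last target.

## Task

Swing the test fixture's clear guard gently all the way back onto its stop and leave it standing open, then take the amplifier module by its lifting rib and raise it out of its nest, keeping it level. Finish while still holding it in the gripper, steady and level straight above its nest, with its underside about 20 cm above the bench top: do not put it down or let go. Leave the screwdriver, the reel and the jar where they are.

Things in the scene. Friction and masses are not known exactly. Their poses are not given: they have to be found in the camera images.
- fixture: Test fixture, fixed: blue plinth 25 mm high, x -75 to +95, y -105 to +105 mm. Origin on the bench top, z up; x points from the guard's handle side to its hinge side (roughly away from the robot), y along the hinge. White corner guides 10 mm high stand round the module with about 2 mm play. Two aluminium hinge posts at x +82, y +-80 mm reach 103 mm above the bench.
- nest (a point): Centre of the nest on the plinth's upper face, 25 mm above the bench, at x -10, y 0 mm in the fixture's frame; the module's origin starts here. Axes as the fixture's.
- guard (a joint): Guard angle, rad: 0 closed (level, over the module), 1.70 fully open on its stop, 7 deg past upright. Starts at 0 to 0.4. A stiff friction hinge keeps it where it is left (up to 3 N at the handle to move it). Clear panel reaching 130 mm from the hinge, 200 wide, 4 thick, black front edge, side skirts 40 mm deep at y +-98 mm.
- guard_hinge (a point): Middle of the guard's hinge line, 95 mm above the bench, at x +80, y 0 mm in the fixture's frame. The hinge line is parallel to the fixture's y axis. The axes of this point turn with the guard.
- guard_bar (a point): Middle of the guard's orange handle: round bar 10 mm thick, 120 mm free length, parallel to the hinge, in the panel's plane, 180 mm from the hinge line and 50 mm beyond the panel's front edge, with free space all round (95 mm above the bench closed, about 270 open). It can be pinched from above at any angle and turns between the fingers. This point's axes turn with the guard.
- module: Amplifier module, loose, 0.3 to 0.65 kg: aluminium case 56 (x) x 120 (y) x 28 mm high; its last 20 mm at +y is a heavy copper-coloured end. On top a black upright rib 12 mm thick (x), 90 long (y, centred), 28 to 60 mm above the underside. Origin: centre of the underside, z up, axes parallel to the fixture's at the start. Lies in the nest, free to lift straight up when the guard is open.
- module_balance (a point): Balance point of the module on the rib: middle of the orange band (20 mm long) round the rib, 15 mm from the module's centre towards the copper end (+y), 46 mm above the underside. Gripping here across the rib (fingers closing along the module's x) keeps the module level.
- screwdriver: Screwdriver lying on the bench beside the fixture, on the fixture's -y side. Not to be moved.
- reel: Grey flanged reel, 60 mm diameter, 44 mm high, standing beside the fixture on its +y side; origin at the centre of its underside. Not to be moved.
- jar: Closed jar with a blue cap, 56 mm diameter, 75 mm high, beside the fixture on its +y side; origin at the centre of its underside. Not to be moved.
Not all that is in view belongs to the job. There is more than one size of the module; the job needs the middle-sized.

How it is judged:
By the outcome, as a careful person would: the job done as asked, in the order asked, and still so for the second after the job is handed in, while the arm keeps its last pose, push and grip.
It also fails if it takes over 56 s, if anything falls off the work surface, if the arm or the gripper's body presses on something with over 40 N, if the wrist force passes 120 N, or if a joint passes its speed limit or range.

## Working session

There is one attempt and no reset: what is moved stays moved. The work goes in short steps, Python scripts to look and compute and a tool call to move; the robot and the scene stay as the last step left them, time stands still between calls to the robot, and variables do not carry over. Pictures are saved under pics/ and viewed, and the job is handed in when it is done.

Besides the shell and the picture viewer there is one more tool, called after "Emit:" by a JSON object that holds its "api" and its "payload". servo_tool: Moves the arm, as the interface text tells. Its arguments: {"type":"object","properties":{"moves":{"type":"array","items":{"type":"array","items":{"type":"array","items":{"type":"number"}}}},"squeeze":{"type":"number"}},"required":["moves"]}

```bash
mkdir -p pics; python3 - <<'E'
from rig import bot
import cv2
s=bot.read_state();print(s)
for n in("scene","top"):
    f=bot.grab_frame(n);cv2.imwrite(f"pics/{n}0.png",f["img"]);print(n,f["camera_matrix"].tolist(),f["extrinsics"].round(4).tolist())
E
```

```text
{'t': 0.0, 'joint_positions': array([-7.14526698e+01,  2.05975515e+01,  8.66004011e+01,  1.03124380e-03,
        7.29091305e+01, -6.59575338e+00]), 'qd': array([-0.07832029, -0.00900374, -0.00376797, -0.10480741, -0.09886485,
        0.01296204]), 'joint_torque': array([ 1.14088823e-03, -5.27617836e+01, -2.78616893e+01,  2.03001707e-05,
        1.31669466e-02, -2.44762026e-05]), 'position': array([ 0.25468157, -0.54245043,  0.20864823]), 'tcp_rot': array([-9.01062612e+01,  1.32785546e-02, -1.54857233e+02]), 'wrist_force': array([ 0.72097391,  0.23121906, -0.13662654]), 'torque': array([-0.00798595, -0.00663878,  0.00293491]), 'opening': 0.9995015415582003}
scene [[364.8453162577238, 0.0, 318.34169336844917], [0.0, 364.8453162577238, 195.31548333921108], [0.0, 0.0, 1.0]] [[0.7138, 0.7003, 0.0058, -0.4343], [0.5625, -0.5684, -0.6005, -0.2356], [-0.4172, 0.4319, -0.7996, 1.0849], [0.0, 0.0, 0.0, 1.0]]
top [[484.314623047895, 0.0, 309.9984557022429], [0.0, 484.314623047895, 196.41282101341466], [0.0, 0.0, 1.0]] [[0.0225, -0.9997, -0.0112, 0.0388], [-0.9803, -0.0198, -0.1967, 0.5618], [0.1964, 0.0154, -0.9804, 1.0363], [0.0, 0.0, 0.0, 1.0]]
```

View pics/scene0.png

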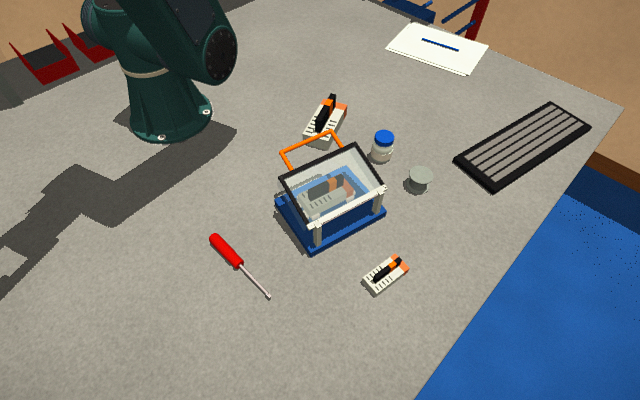

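View pics/top0.png

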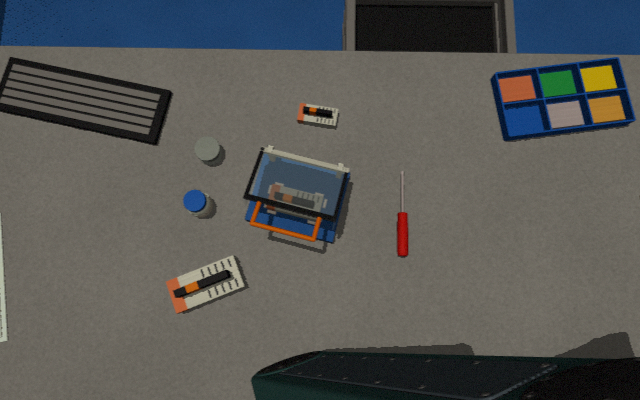

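Top view: the fixture is at about (297,195), with the guard slightly raised and the orange bar running (252,228) to (318,238). There are three possible modules: a large one on the bench at (205,285), a small one on the bench at (318,115), and the one in the nest under the guard at (297,197). The nest one is the middle-sized and fits the description. I'll check it in a close crop.

```bash
python3 - <<'E'
import cv2
a=cv2.imread("pics/top0.png")[135:255,230:370];b=cv2.imread("pics/scene0.png")[120:260,265:400]
cv2.imwrite("pics/topc.png",cv2.resize(a,None,fx=5,fy=5,interpolation=cv2.INTER_CUBIC));cv2.imwrite("pics/scc.png",cv2.resize(b,None,fx=4,fy=4,interpolation=cv2.INTER_CUBIC))
E
```

```text
(no output)
```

View pics/topc.png

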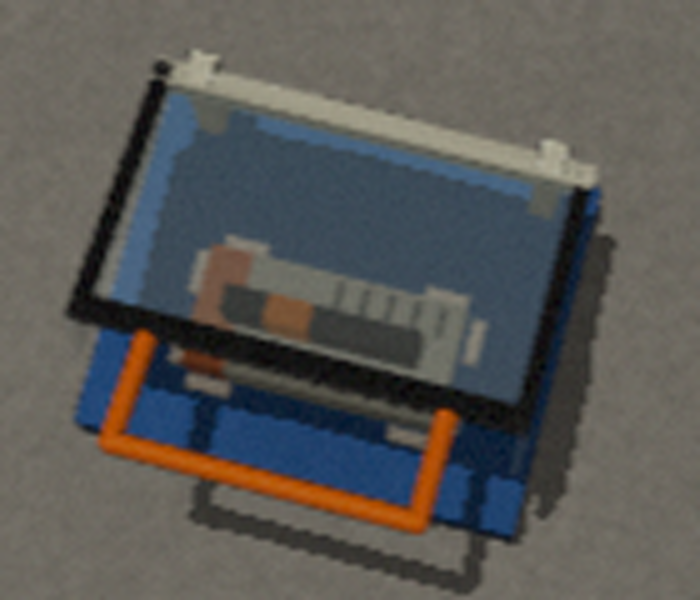

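View pics/scc.png

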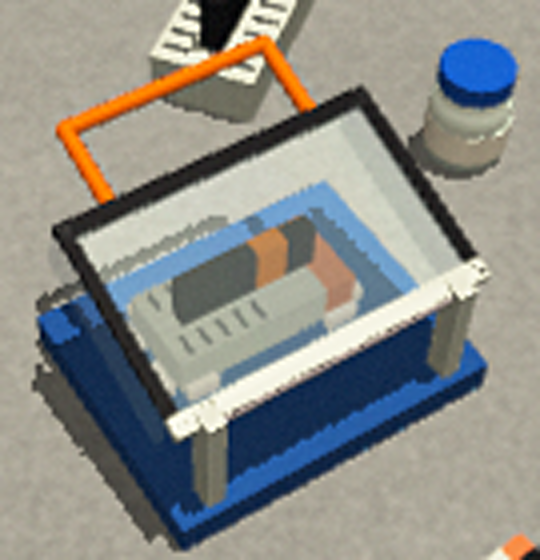

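Both crops show the nest module: two-tone grey case, copper end towards +y, black rib with an orange band at about top (288,198). Next I'll triangulate the handle, hinge line and band.

```bash
cat > h.py <<'E'
import numpy as np,cv2
from rig import bot
CAM={}
def cam(n):
    if n not in CAM:
        f=np.load(f"{n}.npz");CAM[n]=(f["K"],f["E"])
    return CAM[n]
def ray(n,p):
    K,E=cam(n);d=E[:3,:3].T@np.linalg.inv(K)@np.array([*p,1.]);return -E[:3,:3].T@E[:3,3],d/np.linalg.norm(d)
def plane(n,p,z):
    c,d=ray(n,p);return (c+d*(z-c[2])/d[2]).round(4)
def tri(pt,ps):
    c1,d1=ray("top",pt);c2,d2=ray("scene",ps)
    A=np.stack([d1,-d2],1);t=np.linalg.lstsq(A,c2-c1,rcond=None)[0]
    a,b=c1+d1*t[0],c2+d2*t[1];return ((a+b)/2).round(4),round(float(np.linalg.norm(a-b)),4)
def proj(n,P):
    K,E=cam(n);q=K@(E[:3,:3]@P+E[:3,3]);return (q[:2]/q[2]).round(1)
E
python3 - <<'E'
import numpy as np
from rig import bot
for n in("scene","top"):
    f=bot.grab_frame(n);np.savez(n+".npz",K=f["camera_matrix"],E=f["extrinsics"])
from h import *
T=lambda x,y:(230+x/5-.4,135+y/5-.4)
S=lambda x,y:(265+x/4-.4,120+y/4-.4)
print("cams",ray("top",(320,200))[0],ray("scene",(320,200))[0])
L=tri(T(110,440),S(263,44));R=tri(T(423,523),S(67,130));print("bar",L,R,np.linalg.norm(L[0]-R[0]))
print("panel front corners",tri(T(78,310),S(363,95)),tri(T(522,420),S(62,232)))
print("hinge ends",tri(T(163,68),S(484,268)),tri(T(590,175),S(175,430)))
print("plinth front z.025",plane("top",T(80,423),.025),plane("top",T(518,530),.025))
print("plinth back-left scene z.025",plane("scene",S(487,368),.025),plane("scene",S(183,538),.025),plane("scene",S(40,318),.025))
print("band top z.085",plane("top",T(289,302),.085), "side lower?",plane("top",T(289,320),.085))
print("band scene top",plane("scene",S(262,240),.085),tri(T(289,305),S(264,240)))
print("rib ends top",plane("top",T(225,293),.085),plane("top",T(418,337),.085))
E
```

```text
cams [0.34622354 0.03392239 1.12697622] [ 0.89516172 -0.2982674   0.7285949 ]
bar (array([0.4843, 0.166 , 0.151 ]), 0.0023) (array([0.4544, 0.0397, 0.1515]), 0.0022) 0.12979194890284992
panel front corners (array([0.5421, 0.1855, 0.1365]), 0.0017) (array([ 0.4981, -0.0019,  0.1384]), 0.002)
hinge ends (array([0.6572, 0.1578, 0.1054]), 0.001) (array([ 0.6117, -0.0313,  0.1044]), 0.0021)
plinth front z.025 [0.5105 0.1983 0.025 ] [ 0.4655 -0.0039  0.025 ]
plinth back-left scene z.025 [0.6743 0.1595 0.025 ] [ 0.6266 -0.0433  0.025 ] [4.616e-01 1.000e-04 2.500e-02]
band top z.085 [0.5572 0.1    0.085 ] side lower? [0.5491 0.0997 0.085 ]
band scene top [0.547  0.1002 0.085 ] (array([0.553 , 0.0979, 0.0928]), 0.0039)
rib ends top [0.5606 0.1283 0.085 ] [0.5427 0.043  0.085 ]
```

Findings:
- Fixture yaw is about -13.2°, with its origin near (0.560, 0.080).
- Handle middle is at (0.469, 0.103, 0.151). The radius comes out at 182 mm against the stated 180, and the guard angle is about 0.32 rad.
- Handle length is 130 mm over the corners, which fits 120 mm free. The hinge midpoint at z 0.105 is the corner of the post top, which also fits.
- The balance point is at about (0.553, 0.097).

I'm moving over the bar now.

Emit:
{"api": "servo_tool", "payload": {"moves": [[[35,20,58,8,0,0,10.3],[35,40,116,16,0,0,20.6],[35,60,174,24,0,0,30.9],[35,80,232,32,0,0,41.2],[35,100,290,40,0,0,51.6]]], "squeeze": 20}}

```text
t: 0.82
position: [0.3552, -0.2513, 0.2497]
tcp_rot: [-90.0, 0.0, -103.0]
wrist_force: [1.8, -1.0, 0.4]
opening: 0.408
```

Emit:
{"api": "servo_tool", "payload": {"moves": [[[35,20,58,0,0,0,0],[35,40,116,0,0,0,0],[35,60,174,0,0,0,0],[35,80,232,0,0,0,0],[35,100,290,0,0,0,0]]]}}

```text
t: 1.45
position: [0.4553, 0.0389, 0.2497]
tcp_rot: [-90.0, -0.0, -103.3]
wrist_force: [-0.1, -0.9, -0.5]
opening: 0.404
```

Emit:
{"api": "servo_tool", "payload": {"moves": [[[35,7,35,0,0,0,0],[35,14,65,0,0,0,0],[35,14,65,0,0,0,0],[35,14,65,0,0,0,0]]]}}

```text
t: 1.95
position: [0.4685, 0.1014, 0.2493]
tcp_rot: [-90.0, -0.0, -103.2]
wrist_force: [-0.9, -0.5, -0.5]
opening: 0.409
```

```bash
python3 - <<'E'
from h import *
a=bot.grab_frame("top")["img"];b=bot.grab_frame("scene")["img"]
cv2.imwrite("pics/c1.png",np.hstack([cv2.resize(a[135:265,220:360],(400,371)),cv2.resize(b[60:190,250:390],(400,371))]))
E
```

```text
(no output)
```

View pics/c1.png

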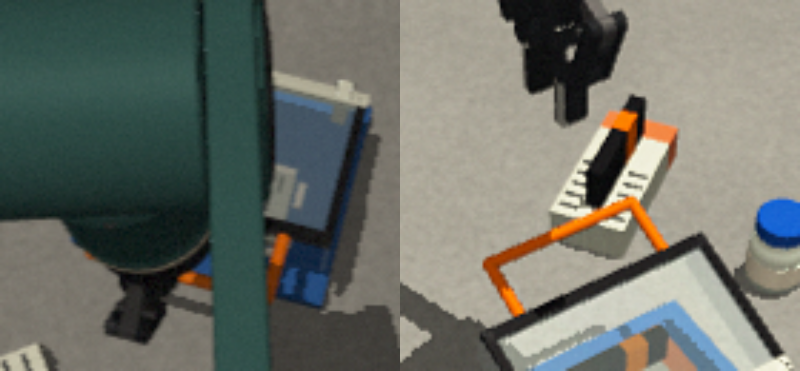

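The crop shows the arm hiding most of the bar in the top view. In the scene view the open fingers hang over the middle of the bar with nothing between. Lowering onto it.

Emit:
{"api": "servo_tool", "payload": {"moves": [[[35,0,1,-40,0,0,0],[35,0,1,-75,0,0,0],[35,0,1,-100,0,0,0],[35,0,1,-117,0,0,0],[35,0,1,-117,0,0,0]]]}}

```text
t: 2.68
position: [0.4677, 0.1019, 0.1315]
tcp_rot: [-90.2, -0.1, -103.3]
wrist_force: [-0.7, 0.0, 0.3]
opening: 0.408
```

Emit:
{"api": "servo_tool", "payload": {"moves": [[[20,0,0,0,0,0,0],[12,0,0,0,0,0,0],[6,0,0,0,0,0,0],[6,0,0,0,0,0,0],[6,0,0,0,0,0,0]]], "squeeze": 25}}

```text
t: 3.3
position: [0.4689, 0.1029, 0.1326]
tcp_rot: [-90.0, 0.0, -103.3]
wrist_force: [0.4, -1.0, 0.5]
opening: 0.071
```

```bash
python3 - <<'E'
from h import *
b=bot.grab_frame("scene")["img"];print(bot.read_state()["opening"],bot.read_state()["wrist_force"])
cv2.imwrite("pics/c2.png",cv2.resize(b[80:260,240:400],None,fx=3,fy=3,interpolation=cv2.INTER_CUBIC))
E
```

```text
0.07021881443825854 [0.86358109 0.11734336 0.00700047]
```

View pics/c2.png

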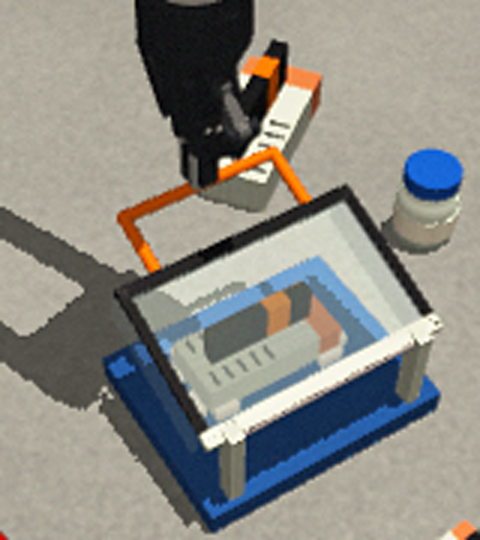

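The opening went to exactly the 6 mm commanded, so the 10 mm bar is not between the pads. Comparing the tip's projected position with the bar.

```bash
python3 - <<'E'
from h import *
s=bot.read_state();p=s["position"];print(p)
for z in(0,.019):print(z,(proj("scene",p+[0,0,z])-[240,80])*3)
u=np.array([.974,-.228,0])
for z in(0,.019):print("x+10",(proj("scene",p+[0,0,z]+.01*u)-[240,80])*3)
# bar centre line from image
from h import tri
b=bot.grab_frame("scene")["img"]
m=cv2.inRange(cv2.cvtColor(b,cv2.COLOR_BGR2HSV),(5,170,120),(18,255,255));cv2.imwrite("pics/m.png",m)
cv2.imwrite("pics/c3.png",cv2.resize(b[120:170,270:350],None,fx=9,fy=9,interpolation=cv2.INTER_CUBIC))
print("exp bar mid",(proj("scene",np.array([.4693,.1029,.151]))-[270,120])*9, "tip",(proj("scene",p)-[270,120])*9,(proj("scene",p+[0,0,.019])-[270,120])*9)
E
```

```text
[0.46893453 0.10292104 0.13255311]
0 [199.8 200.7]
0.019 [199.2 182.7]
x+10 [206.7 208.8]
x+10 [206.1 190.8]
exp bar mid [328.5 189.9] tip [329.4 242.1] [327.6 188.1]
```

View pics/c3.png

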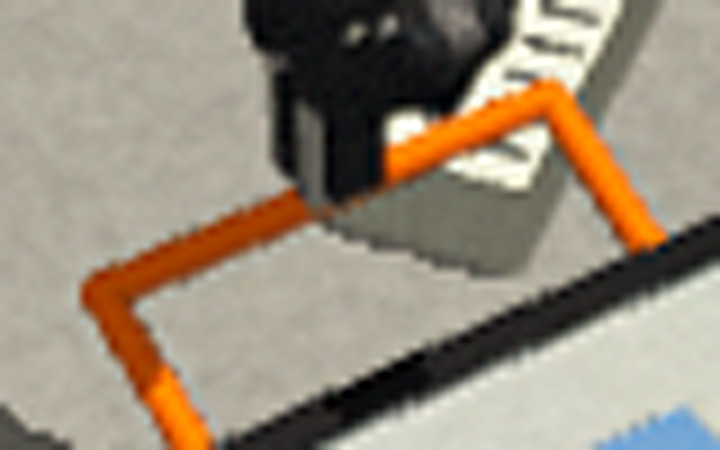

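```bash
python3 - <<'E'
from h import *
P=np.array([.4685,.1014,.2493]);u=np.array([.974,-.228,0])
for dz in(0,.010,.02,.03):
  print(dz,*[((proj("scene",P+[0,0,dz]+s*u)-[250,60])*2.857+[400,0]).round() for s in(-.0175,.0175,.025)])
E
```

```text
0 [544. 118.] [569. 146.] [575. 152.]
0.01 [543. 107.] [569. 134.] [575. 141.]
0.02 [543.  95.] [569. 123.] [575. 129.]
0.03 [542.  83.] [569. 111.] [575. 117.]
```

Emit:
{"api": "servo_tool", "payload": {"moves": [[[6,0,0,30,0,0,0],[6,0,0,60,0,0,0],[6,0,0,60,0,0,0],[6,0,0,60,0,0,0]]]}}

```text
t: 3.9
position: [0.4684, 0.1029, 0.1919]
tcp_rot: [-90.0, -0.0, -103.3]
wrist_force: [-0.4, -0.3, 0.5]
opening: 0.068
```

```bash
python3 - <<'E'
from h import *
p=bot.read_state()["position"];print(p,bot.read_state()["opening"])
b=bot.grab_frame("scene")["img"]
c=cv2.resize(b[90:160,270:350],None,fx=8,fy=8,interpolation=cv2.INTER_CUBIC)
for dz in(0,.01,.02,.03):
  q=(proj("scene",p+[0,0,dz])-[270,90])*8;print(dz,q);cv2.circle(c,tuple(int(v) for v in q),3,(0,255,0),-1)
cv2.imwrite("pics/c4.png",c)
E
```

```text
[0.46839987 0.10286011 0.19191748] 0.06812021598945778
0 [286.4 297.6]
0.01 [285.6 268.8]
0.02 [284.8 240. ]
0.03 [284.  210.4]
```

View pics/c4.png

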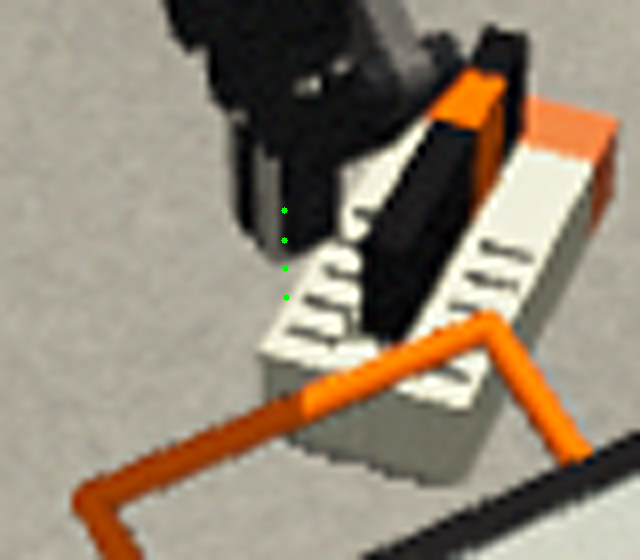

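```bash
python3 - <<'E'
from h import *
p=bot.read_state()["position"]
b=bot.grab_frame("top")["img"]
c=cv2.resize(b[190:270,220:340],None,fx=6,fy=6,interpolation=cv2.INTER_CUBIC);c=cv2.convertScaleAbs(c,alpha=1.6,beta=20)
for dz in(0,.02,.04,.06):
  q=(proj("top",p+[0,0,dz])-[220,190])*6;print(dz,q);cv2.circle(c,tuple(int(v) for v in q),3,(0,255,0),-1)
cv2.imwrite("pics/c5.png",c)
E
```

```text
0 [368.4 234. ]
0.02 [364.2 225.6]
0.04 [359.4 216.6]
0.06 [354.6 207.6]
```

View pics/c5.png

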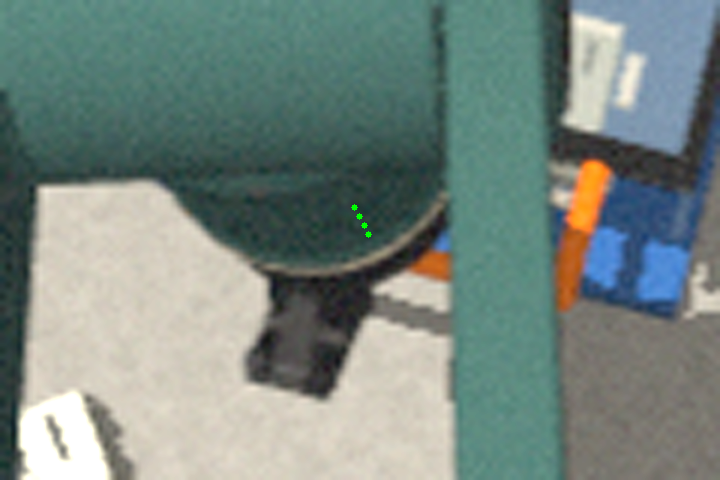

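The visible fingertips project about 20–25 mm above where the reported TCP should be. They also fully cover the bar, so the fingers are too high rather than offset sideways. The fingers closed just above the bar with no contact. I'll reopen, go lower and let the pinch confirm it.

Emit:
{"api": "servo_tool", "payload": {"moves": [[[35,0,0,0,0,0,0],[35,0,0,0,0,0,0],[35,0,0,-35,0,0,0],[35,0,0,-65,0,0,0],[35,0,0,-84,0,0,0]]]}}

```text
t: 4.62
position: [0.468, 0.1028, 0.107]
tcp_rot: [-90.1, -0.0, -103.3]
wrist_force: [0.5, 0.1, -0.4]
opening: 0.41
```

Emit:
{"api": "servo_tool", "payload": {"moves": [[[20,0,0,0,0,0,0],[12,0,0,0,0,0,0],[5,0,0,0,0,0,0],[5,0,0,0,0,0,0]]]}}

```text
t: 5.12
position: [0.4675, 0.1031, 0.1087]
tcp_rot: [-90.1, -0.0, -103.3]
wrist_force: [-5.0, 1.9, 0.2]
opening: 0.102
```

```bash
python3 - <<'E'
from h import *
b=bot.grab_frame("scene")["img"];s=bot.read_state();print(s["position"],s["opening"]*85.4,s["wrist_force"])
cv2.imwrite("pics/c6.png",cv2.resize(b[100:180,265:355],None,fx=8,fy=7,interpolation=cv2.INTER_CUBIC))
E
```

```text
[0.46746052 0.10312993 0.10872356] 8.806132439870105 [-3.98215935  2.07311756  0.14628325]
```

View pics/c6.png

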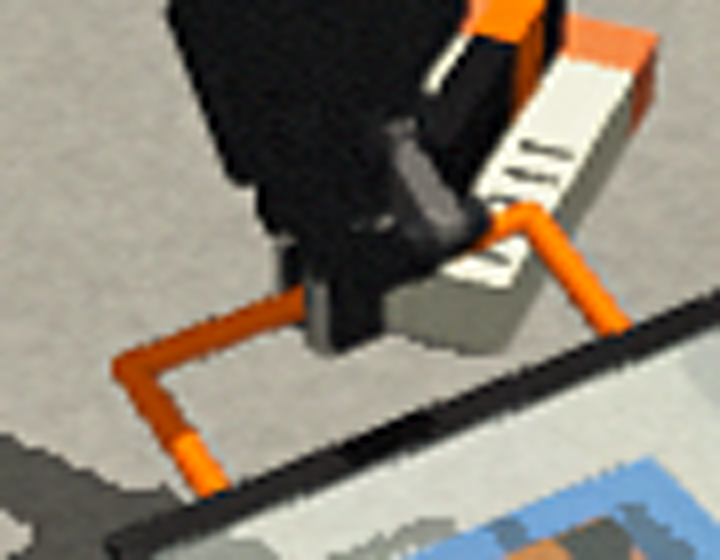

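The bar is now gripped: 8.8 mm opening, fingers reaching about 15 mm below the bar, lateral fit within 2 mm. Next I'll work out arc waypoints about the hinge.

```bash
python3 - <<'E'
import numpy as np
t0=18.1;d=np.array([.9732,-.23]);th=np.append(t0+2.6*np.arange(0,31),97.4)
P=np.array([[*(180*(np.cos(np.radians(t0))-np.cos(np.radians(t)))*d),180*(np.sin(np.radians(t))-np.sin(np.radians(t0)))] for t in th])
for k in range(0,len(th)-1,5):
    b=P[k].round(); print(th[k+1:k+6][-1].round(1),[(p-b).round(0).astype(int).tolist() if 0 else (p-P[k].round(1)).round(1).tolist() for p in P[k+1:k+6]])
E
```

```text
31.1 [[2.6, -0.6, 7.7], [5.6, -1.3, 15.3], [8.9, -2.1, 22.7], [12.6, -3.0, 30.0], [16.5, -3.9, 37.1]]
44.1 [[4.3, -1.0, 6.9], [8.8, -2.1, 13.5], [13.7, -3.2, 20.0], [18.8, -4.4, 26.2], [24.2, -5.7, 32.2]]
57.1 [[5.7, -1.4, 5.8], [11.6, -2.8, 11.2], [17.7, -4.2, 16.4], [24.1, -5.7, 21.3], [30.7, -7.3, 25.9]]
70.1 [[6.7, -1.6, 4.3], [13.7, -3.2, 8.2], [20.8, -4.9, 11.9], [28.1, -6.6, 15.2], [35.5, -8.4, 18.1]]
83.1 [[7.5, -1.7, 2.6], [15.2, -3.5, 4.9], [22.9, -5.4, 6.8], [30.7, -7.2, 8.3], [38.6, -9.1, 9.5]]
96.1 [[7.9, -1.8, 0.8], [15.8, -3.7, 1.2], [23.8, -5.6, 1.3], [31.7, -7.5, 0.9], [39.6, -9.4, 0.3]]
97.4 [[4.0, -0.9, -0.5]]
```

Emit:
{"api": "servo_tool", "payload": {"moves": [[[5,2.6,-0.6,7.7,0,0,0],[5,5.6,-1.3,15.3,0,0,0],[5,8.9,-2.1,22.7,0,0,0],[5,12.6,-3,30,0,0,0],[5,16.5,-3.9,37.1,0,0,0]]]}}

```text
t: 5.8
position: [0.4824, 0.0995, 0.1458]
tcp_rot: [-90.3, -0.0, -103.3]
wrist_force: [-9.1, 3.1, 2.1]
opening: 0.105
```

Emit:
{"api": "servo_tool", "payload": {"moves": [[[5,4.3,-1,6.9,0,0,0],[5,8.8,-2.1,13.5,0,0,0],[5,13.7,-3.2,20,0,0,0],[5,18.8,-4.4,26.2,0,0,0],[5,24.2,-5.7,32.2,0,0,0]]]}}

```text
t: 6.42
position: [0.5043, 0.0942, 0.1782]
tcp_rot: [-90.6, -0.0, -103.3]
wrist_force: [-16.6, 4.3, 10.8]
opening: 0.102
```

```bash
python3 - <<'E'
from h import *
b=bot.grab_frame("scene")["img"];s=bot.read_state();print(s["position"],s["opening"]*85.4,s["wrist_force"])
cv2.imwrite("pics/c7.png",cv2.resize(b[60:260,240:420],None,fx=3,fy=3,interpolation=cv2.INTER_CUBIC))
E
```

```text
[0.50512456 0.09399555 0.17906147] 8.976176293088724 [-16.91586632   3.91640588  13.10821148]
```

View pics/c7.png

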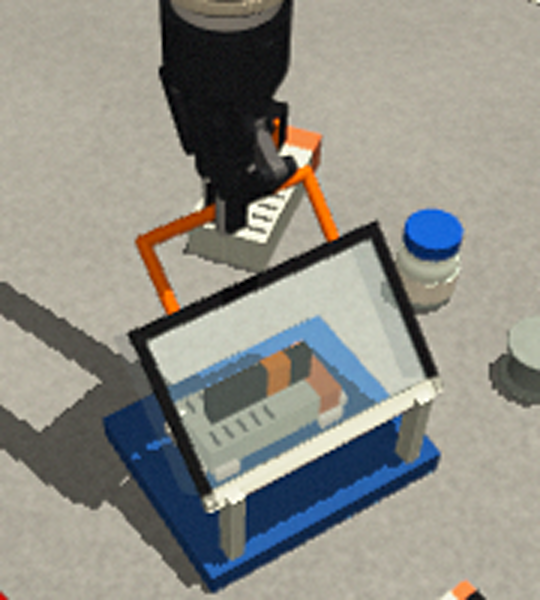

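The load is radially outward at about 21 N, so my start angle was slightly off and the path cuts inside the circle. The measured points fit θ0 ≈ 15.8° and about 42° now. Replanning from that fit.

```bash
cat > arc.py <<'E'
import numpy as np
from scipy.optimize import least_squares
d=np.array([.9732,-.23])
def fit(S):  # S list of (s,z) mm -> hinge (s,z) with R=180
    S=np.array(S,float)
    return least_squares(lambda h:np.hypot(*(S-h).T)-180,[170,60]).x
def rows(H,cmd,ths):
    # H=(xh,yh,zh) mm; cmd mm
    return [[round(float(v),1) for v in np.r_[H[:2]-180*np.cos(np.radians(t))*d, H[2]+180*np.sin(np.radians(t))]-cmd] for t in ths]
E
python3 - <<'E'
from arc import *
p0=np.array([467.5,103.1]);P=[(467.5,103.1,108.7),(482.4,99.5,145.8),(505.1,94.0,179.0)]
h=fit([(np.dot(np.array(p[:2])-p0,d),p[2]) for p in P]);print(h)
H=np.r_[p0+h[0]*d,h[1]];print(H)
for p in P:print(np.degrees(np.arctan2(p[2]-h[1],h[0]-np.dot(np.array(p[:2])-p0,d))))
cmd=np.array([509.7,93.4,177.3])
print(rows(H,cmd,[42,43,45,47.2,49.5]))
E
```

```text
[173.09685944  59.24142459]
[635.95786361  63.28772233  59.24142459]
15.94610888730226
28.751113289505298
41.70053755601538
[[-3.9, 0.7, 2.4], [-1.9, 0.2, 4.7], [2.4, -0.8, 9.2], [7.2, -2.0, 14.0], [12.5, -3.2, 18.8]]
```

Emit:
{"api": "servo_tool", "payload": {"moves": [[[5,-3.9,0.7,2.4,0,0,0],[5,-1.9,0.2,4.7,0,0,0],[5,2.4,-0.8,9.2,0,0,0],[5,7.2,-2,14,0,0,0],[5,12.5,-3.2,18.8,0,0,0]]]}}

```text
t: 7.1
position: [0.5224, 0.0899, 0.1969]
tcp_rot: [-90.0, -0.0, -103.3]
wrist_force: [-0.6, -1.2, -4.7]
opening: 0.1
```

```bash
python3 - <<'E'
from arc import *
from rig import bot
s=bot.read_state();print(s["position"],s["wrist_force"],s["opening"]*85.4)
p0=np.array([467.5,103.1]);P=[(467.5,103.1,108.7),(482.4,99.5,145.8),(505.1,94.0,179.0),s["position"]*1000]
h=fit([(np.dot(np.array(p[:2])-p0,d),p[2]) for p in P]);print(h)
H=np.r_[p0+h[0]*d,h[1]]
for p in P:print(np.degrees(np.arctan2(p[2]-h[1],h[0]-np.dot(np.array(p[:2])-p0,d))))
cmd=np.array([522.2,90.2,196.1])
a=rows(H,cmd,[51.8,54.2,56.6,59,61.4]);print(a)
print(rows(H,cmd+a[-1],[64,66.5,69,71.5,74]))
E
```

```text
[0.52235566 0.08987168 0.19686424] [-0.60192657 -1.21051313 -4.71694552] 8.521331839525299
[173.33197997  59.77992839]
15.760838118644516
28.564732685703923
41.52261295680389
49.5428330238693
[[5.7, -1.4, 5.1], [11.5, -2.7, 9.7], [17.6, -4.2, 14.0], [23.8, -5.6, 18.0], [30.1, -7.1, 21.7]]
[[7.1, -1.7, 3.8], [14.0, -3.4, 7.1], [21.1, -5.0, 10.0], [28.3, -6.7, 12.7], [35.6, -8.5, 15.0]]
```

Forces are now small (5 N). Carrying on.

Emit:
{"api": "servo_tool", "payload": {"moves": [[[5,5.7,-1.4,5.1,0,0,0],[5,11.5,-2.7,9.7,0,0,0],[5,17.6,-4.2,14,0,0,0],[5,23.8,-5.6,18,0,0,0],[5,30.1,-7.1,21.7,0,0,0]]]}}

```text
t: 7.72
position: [0.5522, 0.0828, 0.2186]
tcp_rot: [-90.0, -0.0, -103.3]
wrist_force: [-3.7, -0.4, 0.6]
opening: 0.103
```

Emit:
{"api": "servo_tool", "payload": {"moves": [[[5,7.1,-1.7,3.8,0,0,0],[5,14,-3.4,7.1,0,0,0],[5,21.1,-5,10,0,0,0],[5,28.3,-6.7,12.7,0,0,0],[5,35.6,-8.5,15,0,0,0]]]}}

```text
t: 8.35
position: [0.5884, 0.0741, 0.2342]
tcp_rot: [-90.0, -0.0, -103.3]
wrist_force: [-4.0, -2.0, 1.9]
opening: 0.099
```

```bash
python3 - <<'E'
from arc import *
from rig import bot
import cv2
s=bot.read_state();print(s["position"],s["wrist_force"],s["opening"]*85.4)
p0=np.array([467.5,103.1]);P=[(467.5,103.1,108.7),(482.4,99.5,145.8),(505.1,94.0,179.0),(522.4,89.9,196.9),s["position"]*1000]
h=fit([(np.dot(np.array(p[:2])-p0,d),p[2]) for p in P]);print(h)
H=np.r_[p0+h[0]*d,h[1]]
for p in P:print(np.degrees(np.arctan2(p[2]-h[1],h[0]-np.dot(np.array(p[:2])-p0,d))))
cmd=np.array([522.2+65.7,90.2-15.6,196.1+36.7])
a=rows(H,cmd,[76.2,78.4,80.6,82.8,85]);print(a)
b=rows(H,cmd+a[-1],[87,89,90.8,92.6,94.4]);print(b)
print(rows(H,cmd+a[-1]+b[-1],[95.4,96.4,97.4,98]))
b=bot.grab_frame("scene")["img"]
cv2.imwrite("pics/c8.png",cv2.resize(b[20:260,240:420],None,fx=2.4,fy=2.4,interpolation=cv2.INTER_CUBIC))
E
```

```text
[0.58839256 0.07407589 0.23416419] [-4.02548796 -2.01178899  1.8635385 ] 8.47563347371088
[173.90990383  60.76965671]
15.408443736165605
28.199954292779047
41.164039791803596
49.21431425678913
74.04225475364531
[[7.1, -1.6, 2.8], [13.6, -3.2, 4.3], [20.2, -4.7, 5.6], [26.9, -6.3, 6.6], [33.6, -7.9, 7.3]]
[[6.1, -1.4, 0.4], [12.2, -2.9, 0.6], [17.7, -4.2, 0.7], [23.2, -5.5, 0.5], [28.7, -6.8, 0.1]]
[[3.0, -0.7, -0.2], [6.1, -1.4, -0.6], [9.1, -2.1, -0.9], [10.9, -2.6, -1.2]]
```

View pics/c8.png

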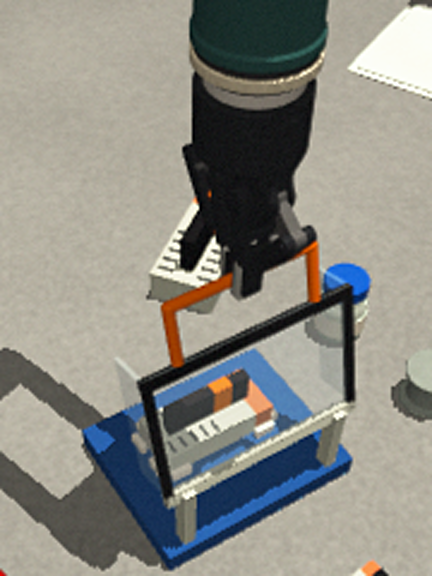

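The guard stands at about 74° with the bar still in the fingers, and loads are low. Continuing, slower near the stop.

Emit:
{"api": "servo_tool", "payload": {"moves": [[[5,7.1,-1.6,2.4,0,0,0],[5,13.6,-3.2,4,0,0,0],[5,20.2,-4.7,5.3,0,0,0],[5,26.9,-6.3,6.4,0,0,0],[5,33.6,-7.9,7.1,0,0,0]]]}}

```text
t: 9.02
position: [0.6221, 0.066, 0.2408]
tcp_rot: [-90.0, -0.0, -103.3]
wrist_force: [-3.5, -3.4, 2.7]
opening: 0.104
```

Emit:
{"api": "servo_tool", "payload": {"moves": [[[5,6.1,-1.4,0.4,0,0,0],[5,12.2,-2.9,0.6,0,0,0],[5,17.7,-4.2,0.7,0,0,0],[5,23.2,-5.5,0.5,0,0,0],[5,28,-6.6,0.1,0,0,0]]]}}

```text
t: 9.65
position: [0.65, 0.0596, 0.2406]
tcp_rot: [-90.0, -0.0, -103.3]
wrist_force: [-3.7, -4.1, 2.5]
opening: 0.103
```

Emit:
{"api": "servo_tool", "payload": {"moves": [[[5,1.5,-0.4,-0.1,0,0,0],[5,3,-0.7,-0.2,0,0,0],[5,4.5,-1.1,-0.4,0,0,0],[5,6,-1.4,-0.6,0,0,0],[5,6,-1.4,-0.6,0,0,0]]]}}

```text
t: 10.28
position: [0.6558, 0.0583, 0.24]
tcp_rot: [-90.0, -0.0, -103.3]
wrist_force: [-2.4, -4.8, 1.7]
opening: 0.105
```

Emit:
{"api": "servo_tool", "payload": {"moves": [[[5,1,-0.2,-0.1,0,0,0],[5,2,-0.5,-0.3,0,0,0],[5,3,-0.7,-0.4,0,0,0],[5,3,-0.7,-0.4,0,0,0]]]}}

```text
t: 10.78
position: [0.6575, 0.0579, 0.2398]
tcp_rot: [-90.1, -0.0, -103.3]
wrist_force: [-5.9, -3.8, 5.1]
opening: 0.104
```

Emit:
{"api": "servo_tool", "payload": {"moves": [[[5,1,-0.2,-0.1,0,0,0],[5,2,-0.5,-0.3,0,0,0],[5,2,-0.5,-0.3,0,0,0],[5,2,-0.5,-0.3,0,0,0]]]}}

```text
t: 11.28
position: [0.6575, 0.0579, 0.2397]
tcp_rot: [-90.3, -0.0, -103.2]
wrist_force: [-11.4, -2.8, 9.0]
opening: 0.101
```

The position stays at x = 0.6575 while the force climbs from 6 to 11 N, so the guard is on its stop. Releasing and lifting clear.

Emit:
{"api": "servo_tool", "payload": {"moves": [[[20,0,0,0,0,0,0],[35,0,0,0,0,0,0],[35,0,0,0,0,0,0],[35,-2,0.5,10,0,0,0],[35,-2,0.5,35,0,0,0]]]}}

```text
t: 11.9
position: [0.6575, 0.0581, 0.2737]
tcp_rot: [-90.2, -0.0, -103.3]
wrist_force: [0.0, -0.6, -0.1]
opening: 0.407
```

Emit:
{"api": "servo_tool", "payload": {"moves": [[[35,0,0,40,0,0,0],[35,-20,5,60,0,0,0],[35,-60,20,60,0,0,0],[60,-105,38,60,0,0,0],[60,-105,38,60,0,0,0]]]}}

```text
t: 12.52
position: [0.5505, 0.0971, 0.3354]
tcp_rot: [-90.0, 0.0, -103.2]
wrist_force: [0.7, -0.4, 0.2]
opening: 0.703
```

```bash
python3 - <<'E'
from h import *
s=bot.read_state();print(s["position"],s["wrist_force"],s["opening"]*85.4)
b=bot.grab_frame("scene")["img"];a=bot.grab_frame("top")["img"]
cv2.imwrite("pics/c9.png",np.hstack([cv2.resize(b[0:260,230:430],(400,520)),cv2.resize(a[60:260,220:374],(400,520))]))
E
```

```text
[0.55053632 0.0971424  0.33537872] [ 0.70302022 -0.35115573  0.16143952] 60.073509483575165
```

View pics/c9.png

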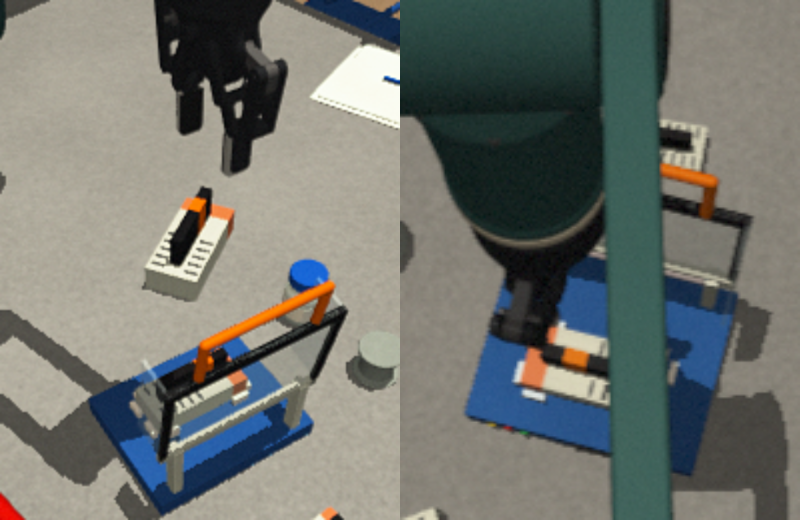

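The guard stands open and the fingers are clear above it. The band is visible in the top view at about (288,198); measuring it precisely now.

```bash
python3 - <<'E'
from h import *
a=bot.grab_frame("top")["img"]
hs=cv2.cvtColor(a,cv2.COLOR_BGR2HSV)
m=cv2.inRange(hs,(3,170,80),(22,255,255));n,l,st,c=cv2.connectedComponentsWithStats(m)
for i in range(1,n):
  if st[i][4]>15: print(st[i],c[i].round(1),plane("top",c[i],.085))
b=a[180:222,255:335];cv2.imwrite("pics/c10.png",cv2.resize(cv2.convertScaleAbs(b,alpha=1.5),None,fx=10,fy=10,interpolation=cv2.INTER_CUBIC))
E
```

```text
[499  76  36  26 662] [516.7  88.3] [ 0.8165 -0.4164  0.085 ]
[589  96  36  27 716] [606.2 109. ] [ 0.77   -0.6148  0.085 ]
[321 123  21  21 154] [333.2 130.5] [0.7077 0.0013 0.085 ]
[268 194   7  10  30] [271.4 199.5] [0.5464 0.1348 0.085 ]
[282 194  11   9  72] [287.  197.8] [0.5508 0.1006 0.085 ]
```

View pics/c10.png

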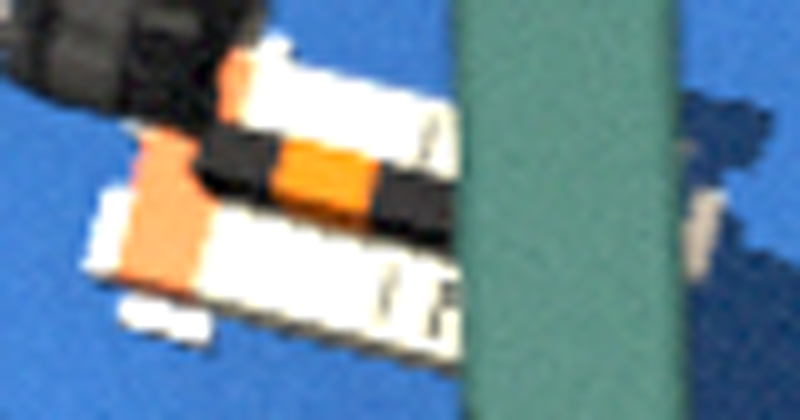

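The band's top-face centre is at (0.553, 0.099). The fixture geometry gives (0.5526, 0.098), so they agree. The visible tip sits about 20 mm above the reported TCP, so I'll come down to a reading of about 0.055, look, and then finish.

Emit:
{"api": "servo_tool", "payload": {"moves": [[[45,2.5,1.3,-50,0,0,0],[45,2.5,1.3,-105,0,0,0],[45,2.5,1.3,-160,0,0,0],[45,2.5,1.3,-205,0,0,0],[45,2.5,1.3,-240,0,0,0]]]}}

```text
t: 13.3
position: [0.5566, 0.0966, 0.0918]
tcp_rot: [-90.1, -0.0, -103.3]
wrist_force: [0.9, 0.2, 0.6]
opening: 0.526
```

Emit:
{"api": "servo_tool", "payload": {"moves": [[[45,0,0,-15,0,0,0],[45,0,0,-28,0,0,0],[45,0,0,-40,0,0,0],[45,0,0,-40,0,0,0]]]}}

```text
t: 13.8
position: [0.5558, 0.0971, 0.0539]
tcp_rot: [-90.0, -0.0, -103.3]
wrist_force: [0.1, -0.7, 0.4]
opening: 0.525
```

```bash
python3 - <<'E'
from h import *
s=bot.read_state();p=s["position"];print(p,s["wrist_force"],s["opening"]*85.4)
b=bot.grab_frame("scene")["img"]
c=cv2.resize(b[130:240,260:390],None,fx=6,fy=5.4,interpolation=cv2.INTER_CUBIC)
for dz in(0,.02,.04):print((proj("scene",p+[0,0,dz])-[260,130])*[6,5.4])
cv2.imwrite("pics/c11.png",c)
E
```

```text
[0.5558472  0.0971257  0.05393249] [ 0.14760286 -0.72650456  0.35551458] 44.81519859479638
[429.   328.32]
[430.8 299.7]
[433.2 270. ]
```

View pics/c11.png

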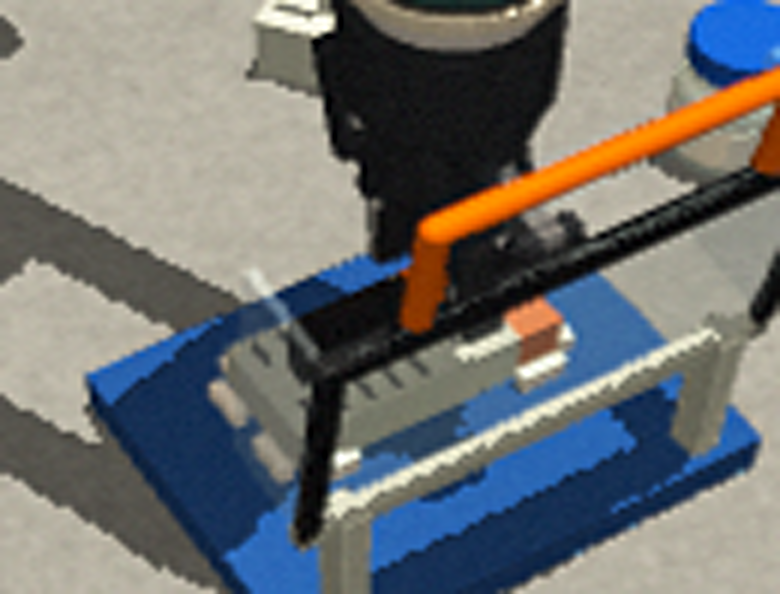

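The fingers are over the rib with no contact. I'll correct about 2.5 mm laterally and step down while watching the force.

Emit:
{"api": "servo_tool", "payload": {"moves": [[[45,-2.7,1.6,-2,0,0,0],[45,-2.7,1.6,-5,0,0,0],[45,-2.7,1.6,-8,0,0,0],[45,-2.7,1.6,-8,0,0,0]]]}}

```text
t: 14.35
position: [0.553, 0.0988, 0.046]
tcp_rot: [-90.0, -0.0, -103.3]
wrist_force: [-0.4, 0.3, 0.2]
opening: 0.524
```

Emit:
{"api": "servo_tool", "payload": {"moves": [[[45,0,0,-2,0,0,0],[45,0,0,-4,0,0,0],[45,0,0,-6,0,0,0],[45,0,0,-6,0,0,0]]]}}

```text
t: 14.85
position: [0.553, 0.0987, 0.0399]
tcp_rot: [-90.0, -0.0, -103.3]
wrist_force: [0.1, -0.4, -0.1]
opening: 0.525
```

Emit:
{"api": "servo_tool", "payload": {"moves": [[[30,0,0,0,0,0,0],[22,0,0,0,0,0,0],[15,0,0,0,0,0,0],[8,0,0,0,0,0,0],[8,0,0,0,0,0,0]]], "squeeze": 30}}

```text
t: 15.48
position: [0.5524, 0.0989, 0.0401]
tcp_rot: [-90.1, -0.0, -103.3]
wrist_force: [-3.5, 1.3, 3.2]
opening: 0.135
```

The opening stopped at 11.5 mm on the 12 mm rib, so it's gripped. Firming the grip and lifting a little as a test.

Emit:
{"api": "servo_tool", "payload": {"moves": [[[8,0,0,0,0,0,0],[8,0,0,0,0,0,0],[8,0,0,3,0,0,0],[8,0,0,6,0,0,0],[8,0,0,9,0,0,0]]], "squeeze": 80}}

```text
t: 16.1
position: [0.5532, 0.0987, 0.049]
tcp_rot: [-90.0, -0.0, -103.3]
wrist_force: [0.3, 0.6, -6.0]
opening: 0.122
```

```bash
python3 - <<'E'
from h import *
s=bot.read_state();p=s["position"];print(p,s["tcp_rot"],s["wrist_force"],s["torque"],s["opening"]*85.4)
b=bot.grab_frame("scene")["img"];a=bot.grab_frame("top")["img"]
cv2.imwrite("pics/c12.png",np.hstack([cv2.resize(b[150:240,270:370],(440,396)),cv2.resize(a[160:230,250:330],(350,396))]))
E
```

```text
[0.55319912 0.09868436 0.04899488] [-9.00187216e+01 -7.74017987e-03 -1.03259981e+02] [ 0.30302198  0.58433423 -6.02819715] [ 0.01853947  0.00359495 -0.03222258] 10.457546253550596
```

View pics/c12.png

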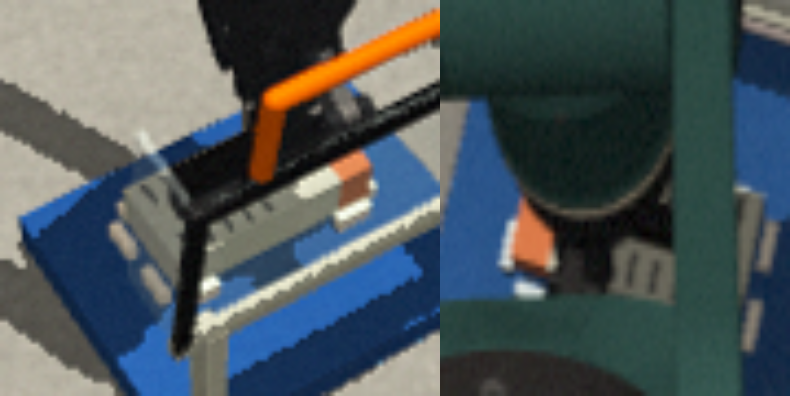

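Weight is 6 N with near-zero moment, so the module is balanced and free in the nest. Lifting straight up by the remaining 166 mm.

Emit:
{"api": "servo_tool", "payload": {"moves": [[[8,0,0,8,0,0,0],[8,0,0,20,0,0,0],[8,0,0,35,0,0,0],[8,0,0,50,0,0,0],[8,0,0,65,0,0,0]]]}}

```text
t: 16.82
position: [0.5534, 0.0988, 0.1156]
tcp_rot: [-90.0, 0.0, -103.3]
wrist_force: [0.4, -0.9, -6.5]
opening: 0.123
```

Emit:
{"api": "servo_tool", "payload": {"moves": [[[8,0,0,15,0,0,0],[8,0,0,30,0,0,0],[8,0,0,45,0,0,0],[8,0,0,60,0,0,0],[8,0,0,75,0,0,0]]]}}

```text
t: 17.45
position: [0.5531, 0.0987, 0.1901]
tcp_rot: [-90.0, -0.0, -103.3]
wrist_force: [0.6, 1.0, -6.7]
opening: 0.123
```

Emit:
{"api": "servo_tool", "payload": {"moves": [[[8,0,0,13,0,0,0],[8,0,0,22,0,0,0],[8,0,0,26,0,0,0],[8,0,0,26,0,0,0],[8,0,0,26,0,0,0]]]}}

```text
t: 18.08
position: [0.5527, 0.0987, 0.2146]
tcp_rot: [-90.1, -0.0, -103.3]
wrist_force: [0.5, -0.2, -6.0]
opening: 0.124
```

```bash
python3 - <<'E'
from h import *
s=bot.read_state();p=s["position"];print(p,s["tcp_rot"],s["wrist_force"],s["torque"],s["opening"]*85.4)
b=bot.grab_frame("scene")["img"];a=bot.grab_frame("top")["img"]
cv2.imwrite("pics/s13.png",b);cv2.imwrite("pics/t13.png",a)
cv2.imwrite("pics/c13.png",np.hstack([cv2.resize(b[60:260,240:400],(440,550)),cv2.resize(a[100:250,235:335],(360,550))]))
E
```

```text
[0.55274135 0.0987387  0.21459943] [-9.00677002e+01 -1.70299223e-02 -1.03258399e+02] [ 0.54673684 -0.15921057 -6.02453973] [ 0.00209612  0.0015247  -0.00768573] 10.613552310485176
```

View pics/c13.png

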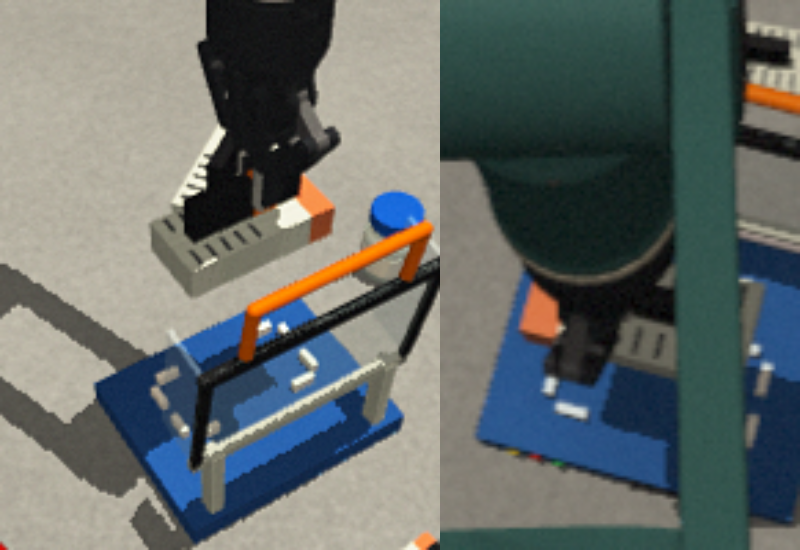

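```bash
python3 - <<'E'
from h import *
b=cv2.imread("pics/s13.png")
X=np.array([.9732,-.23,0]);Y=np.array([.23,.9732,0]);N=np.array([.5532,.0987,0])-.015*Y
c=cv2.resize(b[120:190,285:375],None,fx=8,fy=8,interpolation=cv2.INTER_CUBIC)
for x,y,z in((28,-60,0),(28,60,0),(28,-60,28),(28,60,28),(-28,-60,28)):
  P=N+X*x/1e3+Y*y/1e3+np.array([0,0,.2+z/1e3]);q=(proj("scene",P)+.5-[285,120])*8;print((x,y,z),q);cv2.circle(c,tuple(int(v) for v in q),4,(0,255,0),-1)
cv2.imwrite("pics/c14.png",c)
# guard bar at 97.4deg expected ends
H=np.array([.6367,.063,.095])
c2=cv2.resize(b[130:240,290:400],None,fx=5,fy=5,interpolation=cv2.INTER_CUBIC)
for y in(-60,60):
  for r in(.13,.18):
    P=H+Y*y/1e3+X*r*.129+np.array([0,0,r*.9917]);q=(proj("scene",P)+.5-[290,130])*5;cv2.circle(c2,tuple(int(v) for v in q),4,(255,0,255),-1)
cv2.imwrite("pics/c15.png",c2)
E
```

```text
(28, -60, 0) [196.8 398.4]
(28, 60, 0) [602.4 208. ]
(28, -60, 28) [195.2 319.2]
(28, 60, 28) [613.6 127.2]
(-28, -60, 28) [ 74.4 172.8]
```

View pics/c14.png

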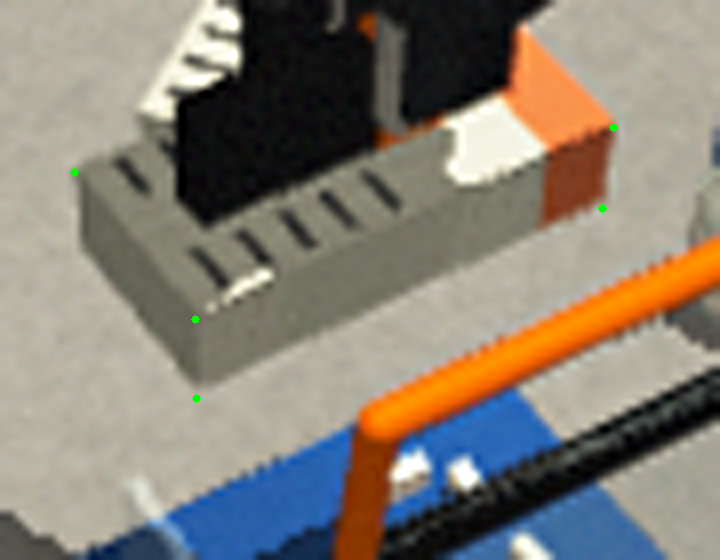

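View pics/c15.png

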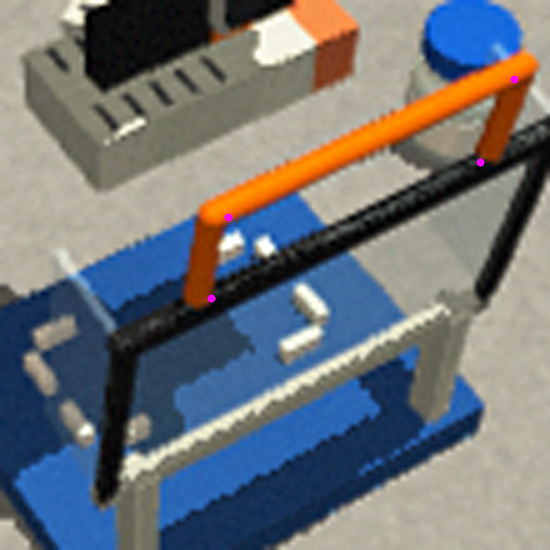

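View pics/s13.png

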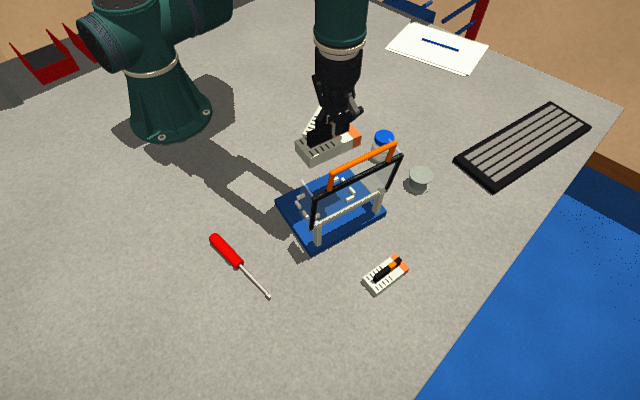

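The projected corners for an underside at z = 0.200 match the picture at three corners, and the fourth is about 1 px (roughly 2 mm) off. The guard handle is where 97.4° predicts. The screwdriver, reel and jar are at the same pixels as at the start: (212,237)–(268,297), (419,178) and (384,137). Handing in.

```bash
python3 - <<'E'
from rig import bot
s=bot.read_state();print(s["t"],s["position"],s["wrist_force"],abs(s["qd"]).max(),s["opening"]*85.4)
print(bot.job_done())
E
```

```text
18.175 [0.5527921  0.09872725 0.21459793] [ 0.19004035 -0.08326558 -6.94274592] 0.13270177655954093 10.07014007468949
the job is handed in; nothing more can be done
None
```

The guard is standing open on its stop, and the module is held level above its nest in the gripper. I handed the job in at 18.2 s.

**What I did:** I pinched the orange bar and swung the guard back. At the stop it stopped moving while the force rose to about 15 N, and then I let go. I then gripped the middle-sized module across its rib at the orange band and raised it straight up 175 mm.

**Last checks:**
- **Height:** the underside is about 200 mm above the bench, from the measured lift plus the 25 mm nest height. The projected case corners agree.
- **Level and steady:** the load was 6 N with almost no moment on the wrist. Three of the four case corners I compared match a level pose. The fourth is about 1 px off, which allows at most about 1° of tilt.
- **Guard:** its handle appears where the stop angle predicts.
- **Other objects:** the screwdriver, reel and jar look unmoved, judged by eye from the pictures.

**What disagreed:**
- **Fingertip height:** the fingertips appeared about 20 mm above the reported TCP. My first pinch closed on air above the bar, so I reopened and went lower.
- **Guard angle:** my first estimate was about 2–3° too high. This put up to about 21 N sideways on the bar mid-swing, until I re-fitted the arc and the load fell to about 5 N.

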